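# Pin the bench fence with a dog

## Task

Lock the aluminium fence to the plywood bench top: take the long orange-headed bench dog out of the wooden rack and push it, upright, down through the open hole in the fence's foot and the plywood hole right under it until its collar rests flat on the foot, then let go. Keep hold of it until its nose is well into the plywood, do not shove the fence out of place, and leave the short black-headed dog in the rack.

Things in the scene. Friction and masses are not known exactly. Their poses are not given: they have to be found in the camera images.
- orange_dog: Loose steel pin, 175-350 g, sizes in mm, upright in one of 3 holes of a wooden rack 70 high; holes 85 apart, in a row running roughly along x. Orange head 28 dia, 45 high, on a collar 46 dia, 6 thick; shank 20 dia, 66 long, its last 16 tapering to an 8 nose. Origin: centre of the collar's underside, now on the rack top; z up the axis: head z 6 to 51, nose z -66. Raise it 66 to clear the rack.
- fence: Loose 0.9 kg aluminium fence on the fixed plywood top. Foot plate 100 x 280 x 14 with one open 28 hole, mouth flared to 36. Origin: hole centre at the foot's top face, 74 above the bench; z up, y along the fence. A rail 12 thick, 25 high stands at x -48 to -60, on the robot's side. At y -192 a grey stub dog, part of the fence, sits in the plywood, so the fence turns only a little about it.
- dog_hole (a point): Centre of the mouth of the 28 mm plywood hole under the fence's open hole; it goes right through the plywood top, which is 260 x 300 x 60 high, fixed, with 2 x 3 such holes. This point is on the top face, 60 mm above the bench, within about 4 mm of the fence hole's axis; z up.
- black_dog: Short bench dog to leave alone, upright in another hole of the rack: collar and head as on the orange one, but head black and shank 30 mm long. Origin: centre of the collar's underside; z up. A like one with a blue head stands in the third hole.
Not all that is in view belongs to the job. Leave any purple or turquoise look-alike of the orange_dog alone.

How it is judged:
On the way:
1. the orange dog, still held by the fingers, has its nose through the fence's hole and in the plywood hole (z of orange_dog in the frame of fence below 0.05 m and horizontal distance between orange_dog and fence below 0.012 m and angle between orange_dog's own z axis and vertical below 0.3 rad and contact force between the fingers and orange_dog above 0.5 N), for 0.05 s.
At the end, for the whole second after the job is handed in: The orange dog stands at rest in both holes, its collar within 5 mm of the foot's top, within 10 mm of the fence hole's centre and 12 mm of the plywood hole's centre, and within 8 degrees of upright (z of orange_dog in the frame of fence between -0.005 and 0.005 m and horizontal distance between orange_dog and fence below 0.01 m and horizontal distance between orange_dog and dog_hole below 0.012 m and angle between orange_dog's own z axis and vertical below 0.14 rad and linear speed of orange_dog below 0.02 m/s); the robot touches nothing.
It fails at once if the fence is shoved out of place (its hole moved more than 25 mm) (distance of fence from where it was at the start of the episode above 0.025 m).
It fails at once if the black dog leaves its place in the rack (moved more than 25 mm) (distance of black_dog from where it was at the start of the episode above 0.025 m).
It also fails if it takes over 48 s, if anything falls off the work surface, if the arm or the gripper's body presses on something with over 40 N, if the wrist force passes 120 N, or if a joint passes its speed limit or range.

## Robot

A 6-joint arm with a two-finger parallel gripper is mounted at the origin on the work surface. World frame = base frame: x ahead of the robot, y to its left, z up, the work surface at z = 0. Lengths are in m, angles in rad, forces in N, time in s.
With the tool pointing down it reaches from about 0.325 to 0.85 m from the base axis. Payload 15.5 kg.
Tool frame: the origin (TCP) lies midway between the tips of the shut fingers; the grasp point (between the pads) lies 19 mm behind it (ctrl.grasp_offset is the distance from the TCP to the grasp point, in m); z points along the fingers, y is the line along which they close (so a half turn about z gives the same grasp; the last joint's range is limited). The gripper opens to 91 mm and grips with 3 to 60 N. Pads are 32 mm wide; open, the fingers measure 118 mm over their backs; the gripper's body (76 mm by 178 mm) begins 60 mm behind the grasp point.
Start: joints at [-1.246, 0.494, 1.345, -0, 1.302, -0.096], TCP at [0.255, -0.571, 0.214] pointing down, gripper open.
Joint ranges: [-2.91, 2.91], [-0.82, 2.16], [0.22, 2.67], [-1.22, 4.37], [0.12, 2.79], [-3.08, 3.08]. Speed limits (rad/s): [1.89, 1.89, 2.57, 3.01, 3.01, 3.01].

## Interface

Orientations are given as [roll, pitch, yaw] about the fixed x, y, z axes, in that order (R = Rz(yaw) Ry(pitch) Rx(roll)).
In Python, from workcell import ctrl gives the robot as it stands.
- The arm moves only by the tool apply_moves, never from a script. Its argument "steps" is a list of rows, each a list of 6 numbers: the shift along the tool's x, y, z in mm, then the turn, a rotation vector about the tool's x, y, z in degrees. A call has 1 to 20 rows; each row shifts and turns the commanded pose from where the row before left it, along the tool's axes as they then stand; what a row does not reach is not made up. A row lasts 1/12 s, in which the tool goes at most 41.7 mm and 7.16 degrees, less where a joint would pass 70% of its speed; a pose out of reach is approached as far as the arm can. A call is refused whole if a number of a shift passes 41.7 or a number of a turn 7.16, either way. A call with a gripper value outside its range is refused whole. "fingers" is the opening, from 0 (shut) to 1 (fully open), set as the call begins (left out, the last holds). The fingers move at their own pace and stop on an object; "grip_force" is the grip in N (left out, the last holds). Time passes only in rows, so rows that do not move let the fingers close. It gives the time, the measured TCP pose, the force, the opening and the grip force at its end, in the units of the state.
- ctrl.sense(): the state, without advancing time (a new reading comes with each control period).
- ctrl.get_image(name): name is "scene" or "top" or "wrist"; returns the picture (400x640x3 uint8, blue, green, red); there is no depth.
- ctrl.get_calibration(name): a dict with "fx", "fy", "cx", "cy" (pixels), "world_to_cam" (4x4, takes a point from world to camera coordinates); the wrist camera has in their place "T_tool_cam" (4x4, takes a point from camera to tool coordinates, whose origin is the TCP and whose axes are the flange's). Camera axes: x right, y down, z forward; pixel columns grow to the right and rows downward; lengths in m; the calibration is good to about 2 mm. A picture is of the moment at which its call begins: read the wrist's pose just before it. get_calibration takes no time and is no camera call.
- ctrl.hand_in(): hands the job in; it is judged then, once.
The state is a dict: "t": time; "q": joint angles; "joint_velocities": joint speeds; "joint_efforts": joint torques, N m; "position": TCP position; "eef_rot": TCP orientation; "contact_force": force on the tool from outside, world axes, zero at the start; "wrist_torque": the same for the moment, N m; "gripper_width": finger opening in m; "grasp_force": force on a finger pad.
Only numpy, scipy, OpenCV 4.12 (cv2) and the standard library are available. Lean on these libraries where they do the work, as an engineer would, in place of code of your own. Each camera call takes 0.05 s, during which the arm holds its last target. There are 200 camera calls.

## Working session

There is one attempt and no reset: what is moved stays moved. The work goes in short steps, Python scripts to look and compute and a tool call to move; the robot and the scene stay as the last step left them, time stands still between calls to the robot, and variables do not carry over. Pictures are saved under pics/ and viewed, at most 10 in all, crops included, and the job is handed in when it is done.

Besides the shell and the picture viewer there is one more tool, called after "Call:" as a command line: name --pt "numbers of a row" for each row, then --argument value for the rest. apply_moves: Moves the arm, as the interface text tells. Its arguments: {"type":"object","properties":{"steps":{"type":"array"},"fingers":{"type":"number"},"grip_force":{"type":"number"}},"required":["steps"]}

```bash
mkdir -p pics; ls; python3 - <<'E'
from workcell import ctrl
import cv2,numpy as np
s=ctrl.sense();print(s['t'],s['position'],s['eef_rot'],ctrl.grasp_offset)
for n in("scene","top"):
    im=ctrl.get_image(n);cv2.imwrite(f"pics/{n}0.png",im)
    c=ctrl.get_calibration(n);print(n,c)
print(ctrl.get_calibration("wrist"))
E
```

```text
pics
0.0 [ 0.25460387 -0.57038315  0.21336048] [-3.14040280e+00 -9.89520992e-05  4.19790606e-01] 0.0188
scene {'fx': 373.44520777011314, 'fy': 373.44520777011314, 'cx': 323.46811099164387, 'cy': 205.0345570487254, 'world_to_cam': array([[-0.4034824 ,  0.91485346,  0.0156555 ,  0.12719649],
       [ 0.78668138,  0.35559016, -0.50466627, -0.41213862],
       [-0.46726263, -0.19130806, -0.86317256,  1.06624957],
       [ 0.        ,  0.        ,  0.        ,  1.        ]])}
top {'fx': 363.8874039468697, 'fy': 363.8874039468697, 'cx': 317.3731794725461, 'cy': 199.174293230329, 'world_to_cam': array([[-2.34979943e-02, -9.99723462e-01, -9.18846029e-04,
         1.30172585e-01],
       [-9.84738926e-01,  2.33043082e-02, -1.72470744e-01,
         5.50872945e-01],
       [ 1.72444463e-01, -3.14789311e-03, -9.85014212e-01,
         6.57970149e-01],
       [ 0.00000000e+00,  0.00000000e+00,  0.00000000e+00,
         1.00000000e+00]])}
{'fx': 333.10048223309116, 'fy': 333.10048223309116, 'cx': 322.45914099393747, 'cy': 201.7808673142307, 'T_tool_cam': array([[-8.81586500e-04, -9.68758769e-01, -2.48003369e-01,
         6.91018257e-02],
       [ 9.99999582e-01, -7.93664332e-04, -4.54497255e-04,
         3.10529675e-04],
       [ 2.43466773e-04, -2.48003666e-01,  9.68759063e-01,
        -1.70266741e-01],
       [ 0.00000000e+00,  0.00000000e+00,  0.00000000e+00,
         1.00000000e+00]])}
```

View pics/scene0.png

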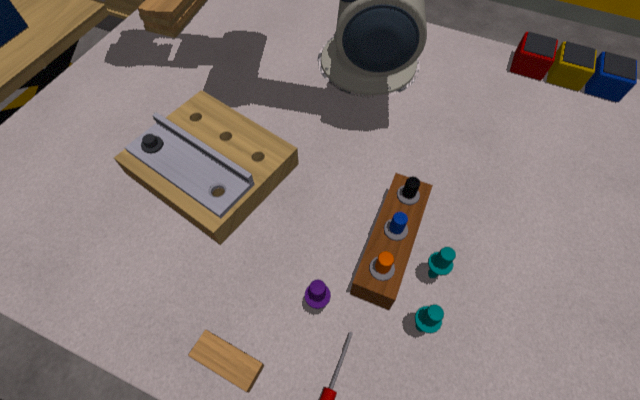

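View pics/top0.png

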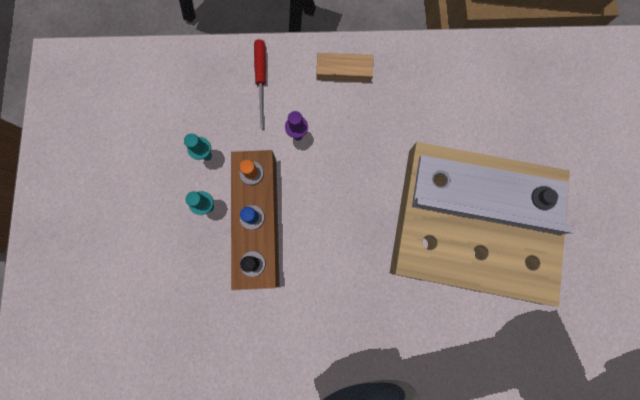

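The scene camera and the top camera agree on what is in view:

- **Orange dog:** scene (385,262), top (248,168). It is the only orange head and stands in the rack's end hole, so it fits the description.
- **Purple look-alike:** scene (318,293).
- **Teal look-alikes:** scene (441,262) and (430,318).
- **Blue dog:** top (249,215).
- **Black dog:** top (251,263).
- **Fence hole:** scene (218,190), top (440,180).
- **Grey stub:** top (545,197).

```bash
cat > h.py <<'E'
import cv2,numpy as np
from workcell import ctrl
from scipy.spatial.transform import Rotation as R
def cam(n):
    c=ctrl.get_calibration(n);K=np.array([[c['fx'],0,c['cx']],[0,c['fy'],c['cy']],[0,0,1]])
    if n=='wrist':
        s=ctrl.sense();T=np.eye(4);T[:3,:3]=R.from_euler('xyz',s['eef_rot']).as_matrix();T[:3,3]=s['position']
        return K,np.linalg.inv(T@c['T_tool_cam'])
    return K,c['world_to_cam']
def onplane(K,W,uv,z):
    M=np.linalg.inv(W);d=M[:3,:3]@np.linalg.inv(K)@[uv[0],uv[1],1.];o=M[:3,3]
    return o+d*(z-o[2])/d[2]
def proj(K,W,p):
    q=K@(W[:3,:3]@np.array(p)+W[:3,3]);return q[:2]/q[2]
def blob(im,lo,hi):
    m=cv2.inRange(cv2.cvtColor(im,cv2.COLOR_BGR2HSV),lo,hi)
    n,l,s,c=cv2.connectedComponentsWithStats(m);i=1+np.argmax(s[1:,4]);return c[i],s[i]
E
python3 - <<'E'
from h import *
crops=[]
for n,c,h in(("scene",(385,262),(218,190)),("top",(248,168),(440,180))):
    im=cv2.imread(f"pics/{n}0.png");K,W=cam(n)
    b,s=blob(im,(5,150,120),(18,255,255));print(n,b,s,"head@.0985",onplane(K,W,b,.0985))
    print(" hole",onplane(K,W,h,.074))
    for p in (c,h): crops.append(cv2.resize(im[int(p[1])-30:int(p[1])+30,int(p[0])-40:int(p[0])+40],(400,300),interpolation=cv2.INTER_CUBIC))
K,W=cam("top")
for nm,p,z in(("orange collar",(251,173),.076),("black collar",(252,264),.076),("stub",(545,198),.1),("foot corners",(423,157),.074),("",(568,180),.074)):print(nm,onplane(K,W,p,z))
cv2.imwrite("pics/crop.png",np.vstack([np.hstack(crops[:2]),np.hstack(crops[2:])]))
E
```

```text
scene [385.87165775 257.93048128] [379 251  15  15 187] head@.0985 [0.59589789 0.24200226 0.0985    ]
 hole [ 0.58460875 -0.11433029  0.074     ]
top [246.13186813 165.85714286] [239 158  15  16 182] head@.0985 [0.60984358 0.24607843 0.0985    ]
 hole [ 0.58042025 -0.11458334  0.074     ]
orange collar [0.60192616 0.24117913 0.076     ]
black collar [0.4328742  0.23802958 0.076     ]
stub [ 0.53714654 -0.2911087   0.1       ]
foot corners [ 0.62601575 -0.08587648  0.074     ]
 [ 0.57470671 -0.35549954  0.074     ]
```

View pics/crop.png

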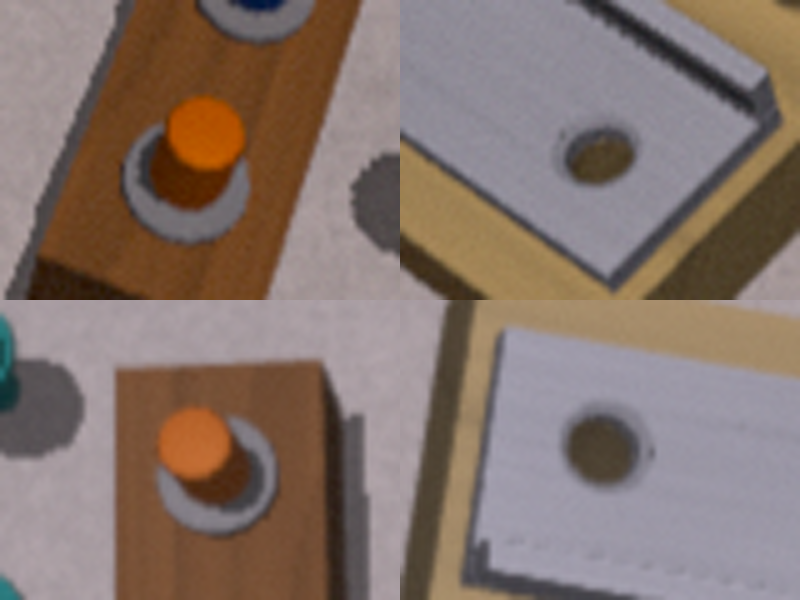

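The crop confirms it: the orange head sits on its collar in the rack's end hole (collar at about top (251,173)), and the fence hole is at scene (218,189) and top (441,180). I'll turn to yaw -0.2, so the fingers close along the fence, and move over the orange dog.

Call:
apply_moves --pt "0 0 0 0 0 7.1" --pt "0 0 0 0 0 7.1" --pt "0 0 0 0 0 7.1" --pt "0 0 0 0 0 7.1" --pt "0 0 0 0 0 7.1" --pt "7.1 -34.6 0 0 0 0" --pt "7.1 -34.6 0 0 0 0" --pt "7.1 -34.6 0 0 0 0" --pt "7.1 -34.6 0 0 0 0" --pt "7.1 -34.6 0 0 0 0" --pt "7.1 -34.6 0 0 0 0" --pt "7.1 -34.6 0 0 0 0" --pt "7.1 -34.6 0 0 0 0" --pt "7.1 -34.6 0 0 0 0" --pt "7.1 -34.6 0 0 0 0" --pt "7.1 -34.6 0 0 0 0" --pt "7.1 -34.6 0 0 0 0" --pt "7.1 -34.6 0 0 0 0" --pt "7.1 -34.6 0 0 0 0" --pt "7.1 -34.6 0 0 0 0" --fingers 0.7

```text
t: 1.77
position: [0.4623, -0.0814, 0.2139]
eef_rot: [-3.142, 0.0, -0.2]
contact_force: [1.4, -0.5, 0.4]
gripper_width: 0.0637
grasp_force: 0.0
```

Call:
apply_moves --pt "7.1 -34.6 0 0 0 0" --pt "7.1 -34.6 0 0 0 0" --pt "7.1 -34.6 0 0 0 0" --pt "7.1 -34.6 0 0 0 0" --pt "7.1 -34.6 0 0 0 0" --pt "7.1 -34.6 0 0 0 0" --pt "7.1 -34.6 0 0 0 0" --pt "7.1 -34.6 0 0 0 0" --pt "7.1 -34.6 0 0 0 0" --pt "7.1 -34.6 0 0 0 0" --pt "0 0 0 0 0 0" --pt "0 0 0 0 0 0"

```text
t: 2.77
position: [0.6003, 0.2433, 0.2131]
eef_rot: [3.141, 0.001, -0.198]
contact_force: [0.7, -0.5, 0.4]
gripper_width: 0.0639
grasp_force: 0.0
```

```bash
python3 - <<'E'
from h import *
s=ctrl.sense();print(s['t'],s['position'],s['eef_rot'],s['q'],s['contact_force'])
K,W=cam('wrist');im=ctrl.get_image('wrist');cv2.imwrite('pics/w1.png',im)
b,st=blob(im,(5,150,120),(18,255,255));print(b,st,onplane(K,W,b,.121))
for n in('scene','top'):
    b,st=blob(cv2.imread(f'pics/{n}0.png'),(5,150,120),(18,255,255));print(n,onplane(*cam(n),b,.121))
print(proj(K,W,(.601,.2415,.076)))
E
```

```text
2.7667 [0.60033995 0.24333107 0.21309052] [ 3.14119228e+00  7.77312753e-04 -1.97570388e-01] [2.92941933e-01 5.27420456e-01 1.28526998e+00 1.33982445e-05
 1.32977648e+00 2.06130529e+00] [ 0.72679907 -0.52201748  0.35184179]
[323.84876141 196.95697523] [309 182  31  31 767] [0.60604172 0.2405543  0.121     ]
scene [0.60611559 0.24171419 0.121     ]
top [0.60363937 0.24165658 0.121     ]
[323.70274367 191.05025277]
```

View pics/w1.png

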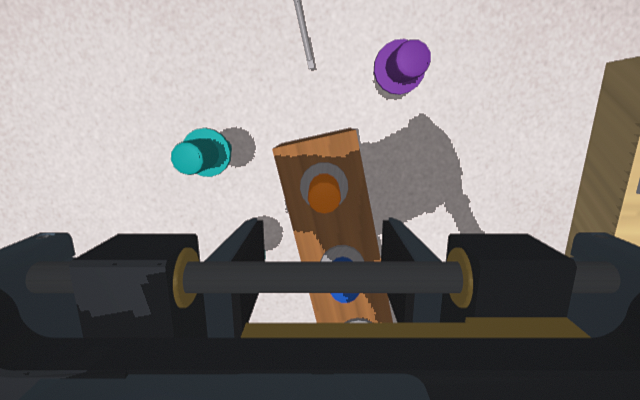

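The wrist view shows the orange dog between the fingers' lines, with its head at (324,197), and the blue and black heads clear below it. All three cameras put it near (0.605, 0.241), so I'll descend and grip.

Call:
apply_moves --pt "5 1 10 0 0 0" --pt "0 0 15 0 0 0" --pt "0 0 15 0 0 0" --pt "0 0 15 0 0 0" --pt "0 0 15 0 0 0" --pt "0 0 15 0 0 0" --pt "0 0 15 0 0 0" --pt "0 0 15 0 0 0" --pt "0 0 10 0 0 0" --pt "0 0 5 0 0 0" --pt "0 0 0 0 0 0"

```text
t: 3.73
position: [0.6045, 0.2389, 0.0828]
eef_rot: [3.141, 0.002, -0.201]
contact_force: [-0.0, 0.8, 0.1]
gripper_width: 0.0637
grasp_force: 0.0
```

Call:
apply_moves --pt "0 0 0 0 0 0" --pt "0 0 0 0 0 0" --pt "0 0 0 0 0 0" --pt "0 0 0 0 0 0" --pt "0 0 0 0 0 0" --pt "0 0 0 0 0 0" --pt "0 0 0 0 0 0" --pt "0 0 0 0 0 0" --fingers 0 --grip_force 40

```text
t: 4.4
position: [0.6053, 0.24, 0.0843]
eef_rot: [-3.141, -0.0, -0.2]
contact_force: [-1.1, 0.8, 6.4]
gripper_width: 0.0273
grasp_force: 40.0
```

Gripped: the width is 27 mm, which fits the 28 mm head. Lifting.

Call:
apply_moves --pt "0 0 -6 0 0 0" --pt "0 0 -11 0 0 0" --pt "0 0 -11 0 0 0" --pt "0 0 -11 0 0 0" --pt "0 0 -11 0 0 0" --pt "0 0 -11 0 0 0" --pt "0 0 -11 0 0 0" --pt "0 0 -11 0 0 0" --pt "0 0 -11 0 0 0" --pt "0 0 -11 0 0 0" --pt "0 0 -11 0 0 0" --pt "0 0 -6 0 0 0" --pt "0 0 0 0 0 0"

```text
t: 5.48
position: [0.6058, 0.24, 0.2076]
eef_rot: [-3.141, -0.002, -0.2]
contact_force: [0.3, 0.1, -3.5]
gripper_width: 0.0274
grasp_force: 40.0
```

```bash
python3 - <<'E'
from h import *
s=ctrl.sense();p=s['position'];print(s['t'],p,s['eef_rot'],s['gripper_width'],s['contact_force'])
d=np.array([.5825,-.1145])-p[:2];y=s['eef_rot'][2]
print("tool dx dy",d@[np.cos(y),np.sin(y)],d@[np.sin(y),-np.cos(y)])
E
```

```text
5.4833 [0.60577551 0.24004886 0.20763037] [-3.14051493e+00 -2.02765080e-03 -1.99802828e-01] 0.027352053836362727 [ 0.30229206  0.08301391 -3.52034375]
tool dx dy 0.04755701303790784 0.3521150023735154
```

Call:
apply_moves --pt "1.7 10 0 0 0 0" --pt "3.5 21 0 0 0 0" --pt "3.5 21 0 0 0 0" --pt "3.5 21 0 0 0 0" --pt "3.5 21 0 0 0 0" --pt "3.5 21 0 0 0 0" --pt "3.5 21 0 0 0 0" --pt "3.5 21 0 0 0 0" --pt "3.5 21 0 0 0 0" --pt "3.5 21 0 0 0 0" --pt "3.5 21 0 0 0 0" --pt "3.5 21 0 0 0 0" --pt "3.5 21 0 0 0 0" --pt "3.5 21 0 0 0 0" --pt "0 10 0 0 0 0" --pt "0 0 0 0 0 0" --pt "0 0 0 0 0 0" --pt "0 0 0 0 0 0"

```text
t: 6.98
position: [0.593, -0.056, 0.2057]
eef_rot: [-3.141, 0.001, -0.2]
contact_force: [0.2, 0.6, -4.0]
gripper_width: 0.0276
grasp_force: 40.0
```

```bash
python3 - <<'E'
from h import *
K,W=cam('wrist');s=ctrl.sense();im=ctrl.get_image('wrist');cv2.imwrite('pics/w2.png',im)
print(s['t'],s['position'],s['eef_rot']);print(proj(K,W,(.5825,-.1145,.074)))
E
```

```text
6.9833 [ 0.59295785 -0.05600472  0.20566047] [-3.14128160e+00  5.84922695e-04 -1.99604092e-01]
[386.008881   191.94224258]
```

View pics/w2.png

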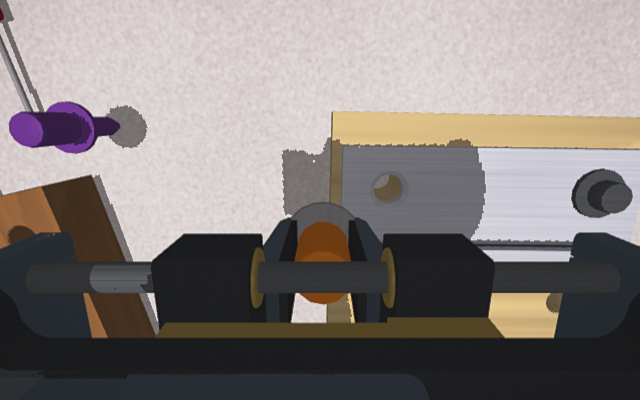

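The wrist view shows the dog held upright with its collar at about (323,215), the fence hole at about (389,188) and the stub at (602,193). I'll refine both the hole and the held dog in one enlarged overlay.

```bash
python3 - <<'E'
from h import *
im=cv2.imread('pics/w2.png');K,W=cam('wrist')
S=6
def circ(x,y,z,r):
    return np.array([proj(K,W,(x+r*np.cos(a),y+r*np.sin(a),z)) for a in np.linspace(0,6.283,60)])
def crop(x0,y0,w,h,curves):
    c=cv2.resize(im[y0:y0+h,x0:x0+w],None,fx=S,fy=S,interpolation=cv2.INTER_CUBIC);c=cv2.convertScaleAbs(c,alpha=1.5)
    for q,col in curves: cv2.polylines(c,[np.int32((q-[x0,y0]+.5)*S)],True,col,1)
    return c
h=onplane(K,W,(389,188),.074);print("hole",h)
p=ctrl.sense()['position'];cz=p[2]-.0143+.006
a=crop(355,155,66,66,[(circ(h[0],h[1],.074,.018),(0,0,255)),(circ(h[0],h[1],.060,.014),(0,255,0)),(circ(h[0],h[1],.0,.014),(255,0,0))])
b=crop(290,190,66,66,[(circ(p[0],p[1],cz,.023),(0,0,255)),(circ(p[0],p[1],cz+.045,.014),(0,255,0))])
cv2.imwrite('pics/c2.png',np.hstack([a,b]))
print("stub",onplane(K,W,(596,193),.080))
E
```

```text
hole [ 0.58576488 -0.11759319  0.074     ]
stub [ 0.54520927 -0.3007559   0.08      ]
```

View pics/c2.png

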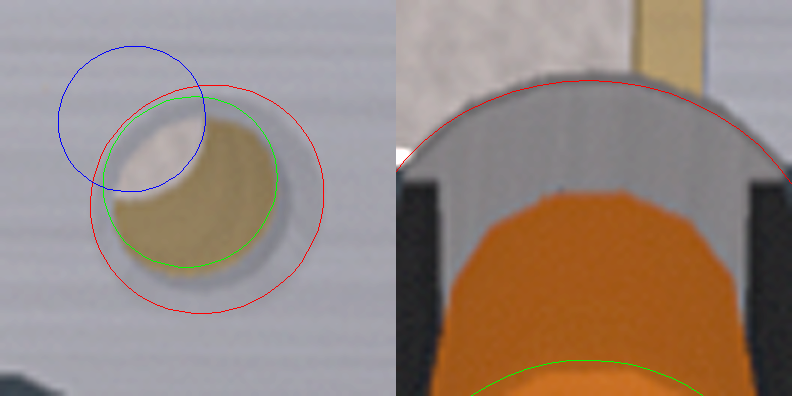

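The overlay fits. The mouth, the plywood hole's top and the plywood hole's bottom edge all lie within about 1 mm of each other, so the two holes are nearly coaxial, and the collar is centred on the TCP. Weighing in the other cameras, the target is about (0.5845, -0.1168). Moving over it.

Call:
apply_moves --pt "0.4 5.3 0 0 0 0" --pt "0.7 10 0 0 0 0" --pt "0.7 12 0 0 0 0" --pt "0.7 12 0 0 0 0" --pt "0.7 12 0 0 0 0" --pt "0.6 7 0 0 0 0" --pt "0 3 0 0 0 0" --pt "0 0 8 0 0 0" --pt "0 0 8 0 0 0" --pt "0 0 8 0 0 0" --pt "0 0 8 0 0 0" --pt "0 0 5 0 0 0" --pt "0 0 0 0 0 0" --pt "0 0 0 0 0 0" --pt "0 0 0 0 0 0" --pt "0 0 0 0 0 0"

```text
t: 8.37
position: [0.5851, -0.1176, 0.1694]
eef_rot: [3.142, -0.001, -0.2]
contact_force: [-0.0, 0.6, -2.2]
gripper_width: 0.0275
grasp_force: 40.0
```

```bash
python3 - <<'E'
from h import *
s=ctrl.sense();p=s['position'];print(s['t'],p,s['eef_rot'],s['contact_force'])
T=R.from_euler('xyz',s['eef_rot']).as_matrix();axis=T[:,2]
o=[]
for n,c in(('scene',(218,180)),('top',(441,175))):
    im=ctrl.get_image(n);K,W=cam(n);w,h=64,64
    x0,y0=c[0]-32,c[1]-32
    q=cv2.resize(im[y0:y0+h,x0:x0+w],None,fx=6,fy=6,interpolation=cv2.INTER_CUBIC)
    for d,r,col in((-.080,.004,(0,0,255)),(-.0143,.023,(0,255,0))):
        k=np.array([proj(K,W,(p[0]+r*np.cos(a),p[1]+r*np.sin(a),p[2]+d)) for a in np.linspace(0,6.28,40)])
        cv2.polylines(q,[np.int32((k-[x0,y0]+.5)*6)],True,col,1)
    k=np.array([proj(K,W,(.5845+.018*np.cos(a),-.1168+.018*np.sin(a),.074)) for a in np.linspace(0,6.28,40)])
    cv2.polylines(q,[np.int32((k-[x0,y0]+.5)*6)],True,(255,0,0),1)
    o.append(q)
cv2.imwrite('pics/c3.png',np.hstack(o))
E
```

```text
8.3667 [ 0.58507132 -0.11755177  0.16935479] [ 3.14150764e+00 -8.46803045e-04 -1.99692128e-01] [-0.01281934  0.56105658 -2.24953005]
```

View pics/c3.png

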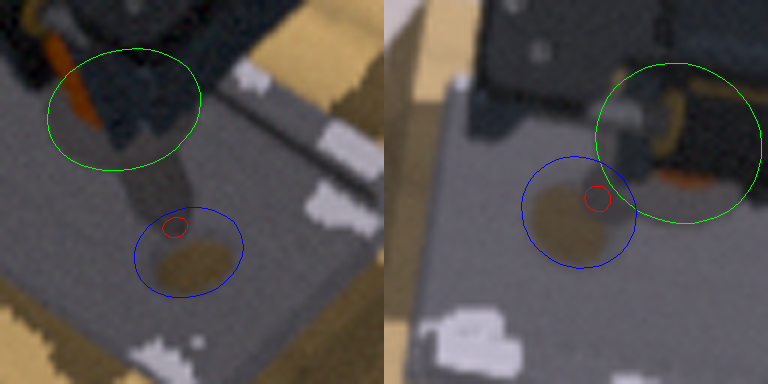

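The scene and top crops show the nose (red) over the hole's mouth (blue), with the hole to within about 2 mm of it. Descending slowly and watching the force.

Call:
apply_moves --pt "0 0 4 0 0 0" --pt "0 0 4 0 0 0" --pt "0 0 4 0 0 0" --pt "0 0 4 0 0 0" --pt "0 0 4 0 0 0" --pt "0 0 4 0 0 0" --pt "0 0 4 0 0 0" --pt "0 0 4 0 0 0" --pt "0 0 4 0 0 0" --pt "0 0 0 0 0 0" --pt "0 0 0 0 0 0"

```text
t: 9.38
position: [0.5846, -0.1175, 0.1327]
eef_rot: [-3.142, 0.0, -0.2]
contact_force: [0.3, -0.1, -3.0]
gripper_width: 0.0274
grasp_force: 40.0
```

The nose is in the plywood with no contact force. Continuing.

Call:
apply_moves --pt "0 0 4 0 0 0" --pt "0 0 4 0 0 0" --pt "0 0 4 0 0 0" --pt "0 0 4 0 0 0" --pt "0 0 4 0 0 0" --pt "0 0 4 0 0 0" --pt "0 0 4 0 0 0" --pt "0 0 4 0 0 0" --pt "0 0 4 0 0 0" --pt "0 0 2 0 0 0" --pt "0 0 0 0 0 0" --pt "0 0 0 0 0 0"

```text
t: 10.38
position: [0.5848, -0.1175, 0.0949]
eef_rot: [3.142, 0.0, -0.2]
contact_force: [0.3, -0.0, -3.8]
gripper_width: 0.0271
grasp_force: 40.0
```

Call:
apply_moves --pt "0 0 2 0 0 0" --pt "0 0 1 0 0 0" --pt "0 0 1 0 0 0" --pt "0 0 1 0 0 0" --pt "0 0 1 0 0 0" --pt "0 0 0 0 0 0" --pt "0 0 0 0 0 0"

```text
t: 10.97
position: [0.5847, -0.1175, 0.0889]
eef_rot: [-3.142, 0.0, -0.2]
contact_force: [0.6, 0.4, -2.8]
gripper_width: 0.0275
grasp_force: 40.0
```

Call:
apply_moves --pt "0 0 1 0 0 0" --pt "0 0 0.5 0 0 0" --pt "0 0 0 0 0 0" --pt "0 0 0 0 0 0"

```text
t: 11.3
position: [0.5849, -0.1175, 0.0882]
eef_rot: [3.142, -0.001, -0.2]
contact_force: [-3.8, 0.9, 10.0]
gripper_width: 0.0274
grasp_force: 40.0
```

The contact force went to +10 N, so the collar is seated on the foot. Opening the fingers and retreating straight up.

Call:
apply_moves --pt "0 0 0 0 0 0" --pt "0 0 0 0 0 0" --pt "0 0 0 0 0 0" --pt "0 0 0 0 0 0" --pt "0 0 0 0 0 0" --pt "0 0 -4 0 0 0" --pt "0 0 -8 0 0 0" --pt "0 0 -15 0 0 0" --pt "0 0 -20 0 0 0" --pt "0 0 -20 0 0 0" --pt "0 0 -20 0 0 0" --pt "0 0 -20 0 0 0" --pt "0 0 0 0 0 0" --pt "0 0 0 0 0 0" --fingers 0.7

```text
t: 12.47
position: [0.5854, -0.1177, 0.196]
eef_rot: [3.141, -0.003, -0.2]
contact_force: [0.5, -0.1, -0.2]
gripper_width: 0.0635
grasp_force: 0.0
```

```bash
python3 - <<'E'
from h import *
s=ctrl.sense();print(s['t'],s['position'],s['contact_force'],s['gripper_width'])
K,W=cam('wrist');im=ctrl.get_image('wrist')
p=(.5849,-.1175)
for r,z in((.023,.080),(.014,.125)):
    k=np.array([proj(K,W,(p[0]+r*np.cos(a),p[1]+r*np.sin(a),z)) for a in np.linspace(0,6.28,40)])
    cv2.polylines(im,[np.int32(k)],True,(0,255,0),1)
t=ctrl.get_image('scene')[90:250,100:320]
cv2.imwrite('pics/end.png',np.vstack([im[:300],cv2.resize(t,(640,465))[165:]]))
E
```

```text
12.4667 [ 0.58538481 -0.11770631  0.196049  ] [ 0.45272718 -0.1109     -0.22389321] 0.06345026639309662
```

View pics/end.png

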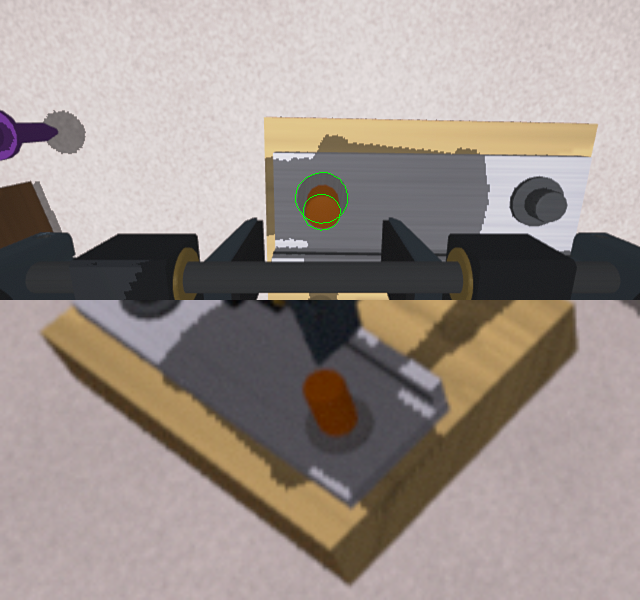

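The dog stands upright with its collar flat on the foot. The collar is at wrist (322,198) and matches the predicted outlines, the gripper is clear, and the fence has not moved. Handing in.

```bash
python3 -c "
from workcell import ctrl
print(ctrl.hand_in())"
```

```text
the job is handed in; nothing more can be done
None
```

The orange dog is seated upright through the fence foot into the plywood, released with the gripper clear, and the job was handed in at about 12.5 s; the hand-in returned no verdict.

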